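Check a cam lock in the stepped go/no-go gauge and sort it

TASK

Check the cam lock in the middle lane of the rack: lower its barrel, head up and flats parallel to the slot, into the middle of the stepped slot gauge and press it down until it stops, without forcing it. If it enters the wide upper slot and stops on the step of the narrow lower one it is good, so stand it upright in the shallow wooden tray; if it stops on top of the slot or goes through to the bottom plate, put it in the round metal tub. Leave the other two locks and everything else as they are.

Things in the scene. Friction and masses are not known exactly. Their poses are not given: they have to be found in the camera images.
- rack: fixed rack: floor 150 (x) x 168 (y) x 5 mm, four grey walls 6 mm thick, tops at z = 55 mm, forming three lanes along x, 46 mm wide, open-ended, centred at y = -52, 0 (the middle lane) and 52 mm. Origin: centre of its underside. A lock stands on the floor (z = 5) of each lane, within 25 mm of mid length; fingers fit only before and behind it, along the lane
- gauge: fixed steel slot gauge. Origin: centre of underside, under the slot's middle. Slot along y, 60 mm long, open ends: 19.4 mm wide (go) from z = 28 down to 18, 15.8 wide (no-go) from 18 to 8, where the base plate (110 x 90 mm) closes it. Foot stops at z = 28 oversize, 18 good, 8 undersize. Cheeks 10 mm thick, inner faces at x = -23 and 23, rise to z = 78: in it, hold the head with fingers set along y
- mat: fixed black rubber mat, 100 x 100 x 3 mm, a free place to set a lock down and take it another way. Origin: centre of its underside, on the bench (its top is at z = 3 mm)
- lock_1: one of three look-alike cam locks, standing head up in a rack lane, 0.08-0.17 kg. Steel head 32 mm dia, 14 tall (32-46 mm above the foot), barrel 26 mm dia with two flats, 18 mm across if good, 22 oversize, 13.6 undersize (not known which). Origin: centre of the foot's underside; z to the head; x normal to the flats, at the start within 0.25 rad of the lane. Black keyway line on the head along y
- lock_2: one of three look-alike cam locks, standing head up in a rack lane, 0.08-0.17 kg. Steel head 32 mm dia, 14 tall (32-46 mm above the foot), barrel 26 mm dia with two flats, 18 mm across if good, 22 oversize, 13.6 undersize (not known which). Origin: centre of the foot's underside; z to the head; x normal to the flats, at the start within 0.25 rad of the lane. Black keyway line on the head along y
- lock_3: one of three look-alike cam locks, standing head up in a rack lane, 0.08-0.17 kg. Steel head 32 mm dia, 14 tall (32-46 mm above the foot), barrel 26 mm dia with two flats, 18 mm across if good, 22 oversize, 13.6 undersize (not known which). Origin: centre of the foot's underside; z to the head; x normal to the flats, at the start within 0.25 rad of the lane. Black keyway line on the head along y
- tray: fixed shallow wooden tray for good locks, outside 140 (x) x 120 (y) mm, 22 mm high, walls 6 mm, floor at about z = 6 mm. Origin: centre of its underside
- tub: fixed round aluminium tub for rejects, open above, rim outer radius 65 mm, 45 mm high, wall 4 mm, narrowing to radius 60 mm at the foot; floor at z = 5 mm. Origin: centre of its underside
- oil: bystander: small white bottle with a black cap, 36 mm diameter, 90 mm high, standing. Origin: centre of its underside
- padlock: bystander: brass padlock standing on the bench, 26 x 50 mm, 71 mm high with its shackle. Origin: centre of its underside
- screwdriver: bystander: screwdriver lying on the bench, about 200 mm long. Origin: under its middle
- tape: bystander: white roll of tape lying flat, 64 mm diameter, 18 mm high. Origin: centre of its underside

How it is judged:
By the outcome, as a careful person would: the job done as asked, in the order asked, and still so for the second after the job is handed in, with the robot touching nothing.
It also fails if it takes over 70 s, if anything falls off the work surface, if the arm or the gripper's body presses on something with over 40 N, if the wrist force passes 120 N, or if a joint passes its speed limit or range.

ROBOT

A 6-joint arm with a two-finger parallel gripper is mounted at the origin on the work surface. World frame = base frame: x ahead of the robot, y to its left, z up, the work surface at z = 0. Lengths are in m, angles in rad, forces in N, time in s.
With the tool pointing down it reaches from about 0.35 to 0.95 m from the base axis. Payload 17.4 kg.
Tool frame: the origin (TCP) lies between the finger pads; the fingertips stand bot.finger_overhang ahead of it and the grasp point (between the pads) lies 6 mm ahead of it (bot.finger_overhang is the distance from the TCP to the fingertips, in m); z points along the fingers, y is the line along which they close (so a half turn about z gives the same grasp; the last joint's range is limited). The gripper opens to 93 mm and grips with 3 to 60 N. Pads are 15 mm wide; open, the fingers measure 128 mm over their backs; the gripper's body (75 mm by 188 mm) begins 65 mm behind the grasp point.
Start: joints at [-1.28, 0.116, 1.442, -0, 1.584, -0.038], TCP at [0.218, -0.639, 0.244] pointing down, gripper open.
Joint ranges: [-2.83, 2.83], [-0.83, 2.19], [0.07, 2.5], [-1.14, 4.28], [0.01, 3], [-2.97, 2.97]. Speed limits (rad/s): [1.89, 1.89, 2.22, 3.14, 3.14, 3.14].

INTERFACE

Orientations are given as a unit quaternion [w, x, y, z].
In Python, from rig import bot, eyes, models gives the robot as it stands. Calls block until the motion is done:
- bot.goto(position, orientation): joint-space move of the TCP to a pose.
- bot.move_l(position, rot=None, vel=0.15): straight line of the TCP; rot=None keeps the orientation; vel is the mean speed in m/s.
- bot.move_joints(angles): joint-space move.
- bot.grip(opening): finger opening in m; the grip force is fixed at half the most; returns when the fingers have stopped.
- bot.wait(seconds).
- bot.ik(position, orientation): joint angles nearest the present ones, or None.
- bot.state(): the state.
- eyes.snapshot(name): name is "scene" or "top" or "wrist"; returns a dict with "image" (400x640x3 uint8, red, green, blue), "fx", "fy", "cx", "cy" (pixels), "k1" (the pictures are not rectified: a ray, as slopes to the right and down, at radius r is drawn at 1 + k1 r^2 times it, then the intrinsics apply), "rvec" (rotation vector, rad) and "tvec" (3), from world to camera coordinates, as OpenCV has them; the wrist camera has in their place "hand_eye" (4x4, takes a point from camera to tool coordinates, whose origin is the TCP and whose axes are the flange's). Camera axes: x right, y down, z forward; pixel columns grow to the right and rows downward; lengths in m; the calibration is good to about 2 mm. A picture is of the moment at which its call begins: read the wrist's pose just before it. There is no depth.
A pose or a line that the arm cannot do raises bot.IKError and nothing moves.
- bot.sign_off(): hands the job in; it is judged then, once.
Trained networks look in a picture, given as the dict that the camera call returned (one of the last four; its "shot" number tells which), for a name from the list of things; names that differ only in an ending like _2 or _b are one class to them, and where a whole thing is asked for, a point or a joint stands for the part that bears it (a point fixed in the world has none). Each returns a list of dicts, best first, with "p" (0 to 1); they miss things now and then, are a little off and sometimes report something else, mostly with a low value. They report only what shows in the picture. A call takes as long as a camera call.
- models.find_in(picture, thing): "box" ([left, top, right, bottom] in pixels, round what is visible of it).
The state is a dict: "clock": time; "joint_pos": joint angles; "joint_velocities": joint speeds; "tau": joint torques, N m; "eef_pos": TCP position; "eef_rot": TCP orientation; "contact_force": force on the tool from outside, world axes, zero at the start; "wrist_torque": the same for the moment, N m; "opening": finger opening in m; "grip_force": force on a finger pad.
Only numpy, scipy, OpenCV 4.12 (cv2) and the standard library are available. Lean on these libraries where they do the work, as an engineer would, in place of code of your own. Each camera call takes 0.05 s, during which the arm holds its last target. There are 200 camera calls.

## Working session

There is one attempt and no reset: what is moved stays moved. The work goes in short steps, each a Python script; the robot and the scene stay as the last script left them, time stands still between calls to the robot, and variables do not carry over. Pictures are saved under pics/ and viewed, at most 10 in all, crops included, and the job is handed in when it is done.

```bash
mkdir -p pics; ls; cat > h.py <<'E'
import numpy as np, cv2, json
from scipy.spatial.transform import Rotation as R
E
python3 - <<'E'
from h import *
from rig import bot, eyes, models
s=bot.state(); print({k:np.round(v,3).tolist() for k,v in s.items()}, bot.finger_overhang)
import pickle
T=eyes.snapshot("top"); S=eyes.snapshot("scene")
for n,p in(("top",T),("scene",S)):
    cv2.imwrite(f"pics/{n}0.png",p["image"][:,:,::-1]); print(n,{k:(np.round(v,4).tolist() if k!="image" else 0) for k,v in p.items() })
    for t in["rack","gauge","mat","lock_1","tray","tub","oil","padlock","screwdriver","tape"]:
        print(t,[(np.round(d["box"]).astype(int).tolist(),round(d["p"],2)) for d in models.find_in(p,t)[:4]])
pickle.dump((T,S),open("shots0.pkl","wb"))
print(bot.state()["clock"])
E
```

```text
pics
rig.py
{'clock': 0.0, 'joint_pos': [-1.28, 0.116, 1.442, 0.0, 1.584, -0.038], 'joint_velocities': [0.001, -0.001, -0.001, 0.001, 0.001, 0.0], 'tau': [-0.003, -72.127, -62.261, 0.078, 0.024, -0.0], 'eef_pos': [0.218, -0.639, 0.243], 'eef_rot': [-0.001, 0.987, 0.164, -0.0], 'contact_force': [-0.016, 0.528, 0.296], 'wrist_torque': [-0.006, -0.073, -0.046], 'grip_force': 0.0, 'opening': 0.093} 0.025
top {'image': 0, 'fx': 406.1762, 'fy': 406.1762, 'cx': 325.4053, 'cy': 199.0992, 'k1': -0.0191, 'rvec': [2.1642, -2.1495, 0.1793], 'tvec': [0.011, 0.5593, 1.1874], 'shot': 1}
rack [([244, 206, 253, 216], 0.28)]
gauge [([299, 168, 342, 205], 0.89)]
mat [([310, 217, 345, 252], 0.76)]
lock_1 [([243, 208, 253, 217], 0.66), ([260, 204, 270, 213], 0.47)]
tray [([366, 212, 416, 268], 0.96)]
tub [([396, 155, 440, 197], 0.57)]
oil [([270, 144, 281, 158], 0.44)]
padlock [([366, 129, 386, 142], 0.47)]
screwdriver [([313, 101, 318, 161], 0.72)]
tape [([416, 260, 438, 284], 0.77)]
scene {'image': 0, 'fx': 367.0389, 'fy': 367.0389, 'cx': 315.4351, 'cy': 196.6375, 'k1': 0.0229, 'rvec': [0.9958, 2.3148, -1.1482], 'tvec': [0.3604, -0.2189, 1.2849], 'shot': 2}
rack [([343, 201, 442, 286], 0.76)]
gauge [([280, 184, 327, 237], 0.63)]
mat [([314, 176, 362, 203], 0.69), ([370, 214, 384, 230], 0.18)]
lock_1 [([391, 221, 408, 244], 0.78), ([411, 236, 428, 255], 0.59), ([370, 215, 387, 231], 0.43), ([262, 146, 316, 179], 0.31)]
tray [([264, 143, 316, 178], 0.71), ([316, 175, 363, 204], 0.22)]
tub [([197, 150, 248, 187], 0.67)]
oil []
padlock [([202, 194, 214, 228], 0.88)]
screwdriver [([205, 237, 286, 287], 0.84)]
tape [([309, 233, 323, 276], 0.57), ([284, 129, 301, 144], 0.56)]
1.1
```

```bash
python3 - <<'E'
from h import *
a=cv2.imread("pics/top0.png")[90:300,220:450]; cv2.imwrite("pics/top0c.png",cv2.resize(a,None,fx=2.85,fy=2.85,interpolation=cv2.INTER_CUBIC)); 
a=cv2.imread("pics/scene0.png")[110:310,180:460]; cv2.imwrite("pics/scene0c.png",cv2.resize(a,None,fx=2.85,fy=2.85,interpolation=cv2.INTER_CUBIC)); 
E
```

```text
(no output)
```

View pics/top0c.png

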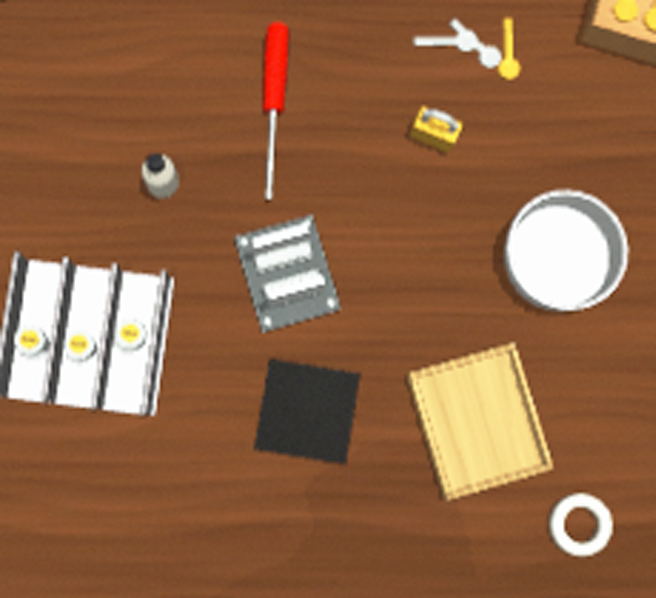

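View pics/scene0c.png

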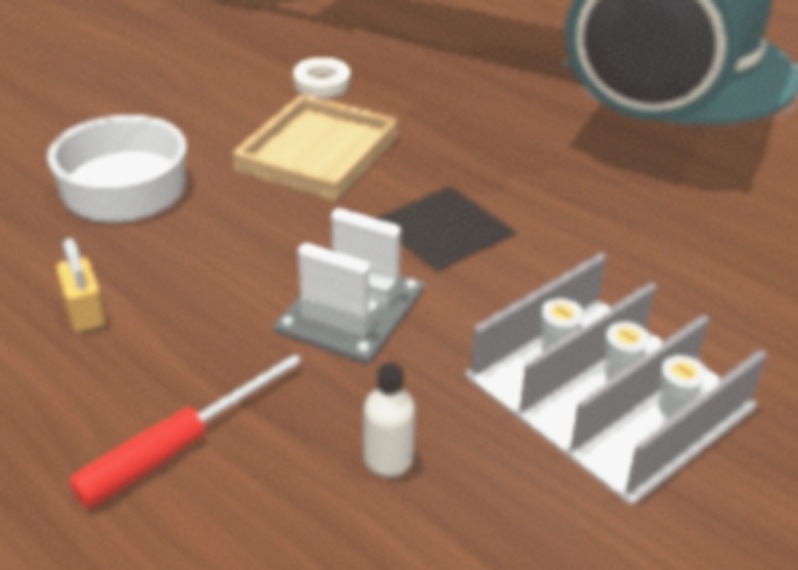

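The top view shows the rack at the left (full-image u≈221–280, v≈180–235, lanes running vertically) with three yellow-topped locks, the middle one at about (248,211). The gauge is near (321,186), the mat (327,235), the tray (389,238), the tub (419,178) and the oil bottle (276,151). The scene view agrees and shows the gauge's two cheeks.

```bash
cat > h.py <<'E'
import numpy as np, cv2, json, pickle
from scipy.spatial.transform import Rotation as R
def cam(p, st=None):
    "returns rotation cam->world, camera centre"
    if "rvec" in p:
        A=R.from_rotvec(p["rvec"]).as_matrix(); return A.T, -A.T@np.array(p["tvec"])
    q=st["eef_rot"]; Rt=R.from_quat([q[1],q[2],q[3],q[0]]).as_matrix(); H=np.array(p["hand_eye"])
    return Rt@H[:3,:3], Rt@H[:3,3]+np.array(st["eef_pos"])
def und(p,uv):
    d=(np.atleast_2d(np.array(uv,float))-[p["cx"],p["cy"]])/[p["fx"],p["fy"]]
    u=d.copy()
    for _ in range(20): u=d/(1+p["k1"]*(u**2).sum(1,keepdims=True))
    return u
def pix2w(p,uv,z,st=None):
    A,c=cam(p,st); u=und(p,uv); r=np.c_[u,np.ones(len(u))]@A.T
    return c+r*((z-c[2])/r[:,2])[:,None]
def w2pix(p,X,st=None):
    A,c=cam(p,st); x=(np.atleast_2d(X)-c)@A; u=x[:,:2]/x[:,2:]
    return u*(1+p["k1"]*(u**2).sum(1,keepdims=True))*[p["fx"],p["fy"]]+[p["cx"],p["cy"]]
def quat(yaw):
    "tool down, tool y along world yaw"
    y=np.array([np.cos(yaw),np.sin(yaw),0]); z=np.array([0,0,-1.]); M=np.c_[np.cross(y,z),y,z]
    q=R.from_matrix(M).as_quat(); return [q[3],q[0],q[1],q[2]]
E
python3 - <<'E'
from h import *
from rig import bot, eyes, models
T,S=pickle.load(open("shots0.pkl","rb"))
f=lambda l:np.array(l)/2.85+[220,90]
P=lambda n,l,z:print(n,np.round(pix2w(T,f(l),z)[:,:2],3).tolist(), np.round(pix2w(T,f(l),z)[:,:2].mean(0),3))
P("rackwalltops L-R, far then near",[[17,254],[66,260],[115,264],[169,272]],.055)
P("near",[[5,398],[52,404],[103,408],[153,414]],.055)
P("gauge plate",[[236,236],[312,216],[339,309],[264,331]],.008)
P("mat",[[270,359],[359,374],[346,463],[255,448]],.003)
P("tray",[[409,374],[515,345],[552,468],[447,498]],.022)
P("tub",[[505,250],[627,250],[566,190],[566,310]],.045)
P("locks",[[31,341],[80,345],[131,334]],.051)
P("oil",[[154,162]],.09)
P("padlock",[[436,122]],.07)
s=bot.state(); W=eyes.snapshot("wrist"); print({k:np.round(v,4).tolist() for k,v in W.items() if k!="image"})
H=np.array(W["hand_eye"])
for yaw in (0,1.57,-1.57,3.14): print(yaw, bot.ik([.45,.2,.25],quat(yaw)))
q=s["eef_rot"]; print(R.from_quat([q[1],q[2],q[3],q[0]]).as_matrix().round(2))
E
```

```text
rackwalltops L-R, far then near [[0.615, 0.313], [0.609, 0.262], [0.605, 0.21], [0.597, 0.153]] [0.607 0.235]
near [[0.464, 0.319], [0.458, 0.271], [0.454, 0.218], [0.448, 0.167]] [0.456 0.244]
gauge plate [[0.646, 0.085], [0.67, 0.002], [0.566, -0.028], [0.542, 0.053]] [0.606 0.028]
mat [[0.512, 0.047], [0.496, -0.05], [0.4, -0.036], [0.415, 0.062]] [0.456 0.006]
tray [[0.495, -0.102], [0.527, -0.217], [0.396, -0.254], [0.364, -0.141]] [ 0.445 -0.179]
tub [[0.626, -0.204], [0.628, -0.335], [0.693, -0.271], [0.562, -0.267]] [ 0.627 -0.269]
locks [[0.524, 0.296], [0.52, 0.245], [0.532, 0.192]] [0.525 0.244]
oil [[0.706, 0.168]] [0.706 0.168]
padlock [[0.759, -0.128]] [ 0.759 -0.128]
{'fx': 294.8711, 'fy': 294.8711, 'cx': 316.7646, 'cy': 203.4781, 'k1': -0.0549, 'hand_eye': [[-0.0006, -0.9655, -0.2603, 0.0734], [1.0, -0.0005, -0.0002, 0.001], [0.0001, -0.2603, 0.9655, -0.1422], [0.0, 0.0, 0.0, 1.0]], 'shot': 3}
0 [ 3.66418505e-01 -2.90749389e-01  1.81211162e+00 -4.44089210e-16
  1.62023042e+00  3.66418505e-01]
1.57 [ 3.66418505e-01 -2.90749389e-01  1.81211162e+00 -4.44089210e-16
  1.62023042e+00 -1.20358149e+00]
-1.57 [ 3.66418505e-01 -2.90749389e-01  1.81211162e+00 -4.44089210e-16
  1.62023042e+00  1.93641851e+00]
3.14 [ 3.66418505e-01 -2.90749389e-01  1.81211162e+00 -4.44089210e-16
  1.62023042e+00 -2.77358149e+00]
[[ 0.95  0.32  0.  ]
 [ 0.32 -0.95 -0.  ]
 [ 0.    0.   -1.  ]]
```

```bash
python3 - <<'E'
from h import *
from rig import bot, eyes, models
out={}
def shot(n):
    bot.wait(.15); s=bot.state(); p=eyes.snapshot("wrist"); out[n]=(p,s); cv2.imwrite(f"pics/{n}.png",p["image"][:,:,::-1]); print(n,s["clock"],np.round(s["eef_pos"],4))
yg=0.28-np.pi/2
bot.goto([.606,.028,.23],quat(yg)); shot("g1")
bot.move_l([.606-.02,.028+.07,.23],vel=.3); shot("g2")
print([(np.round(d["box"]).tolist(),d["p"]) for d in models.find_in(out["g1"][0],"gauge")[:2]])
bot.goto([.52,.245,.2],quat(-.06)); shot("r1")
bot.move_l([.46,.245,.2],vel=.3); shot("r2")
for n in("r1","r2"):print([(np.round(d["box"]).tolist(),d["p"]) for d in models.find_in(out[n][0],"lock_1")[:3]])
pickle.dump(out,open("shots1.pkl","wb"))
cv2.imwrite("pics/m1.png",cv2.resize(np.vstack([np.hstack([out["g1"][0]["image"],out["g2"][0]["image"]]),np.hstack([out["r1"][0]["image"],out["r2"][0]["image"]])])[:,:,::-1],(800,500),interpolation=cv2.INTER_AREA))
E
```

```text
g1 4.025 [0.606  0.0275 0.23  ]
g2 4.6167 [0.5862 0.0972 0.2299]
[([277.0, 132.0, 353.0, 226.0], 0.7)]
r1 5.775 [0.5205 0.2442 0.2002]
r2 6.325 [0.4607 0.2448 0.2001]
[([318.0, 222.0, 351.0, 254.0], 0.94), ([302.0, 176.0, 337.0, 211.0], 0.86), ([306.0, 128.0, 340.0, 158.0], 0.59)]
[([360.0, 172.0, 400.0, 206.0], 0.76), ([366.0, 123.0, 399.0, 155.0], 0.66), ([371.0, 219.0, 406.0, 252.0], 0.64)]
```

View pics/m1.png

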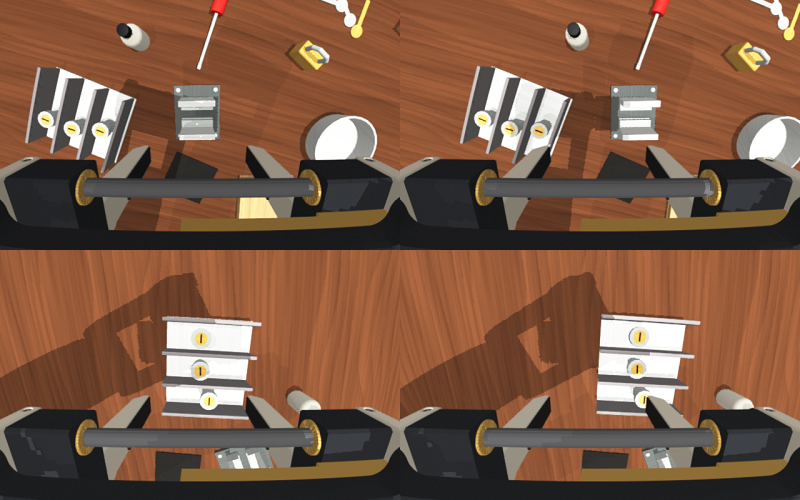

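The mosaic shows the gauge in g1 at about (315,180) with its slot horizontal in the image. In r1 the middle lock's head is at (320,194), with its keyway nearly vertical in the image, so across the lane.

```bash
cat >> h.py <<'E'
def head(p,box):
    "yellow disc centre (px) and keyway line direction (two px points)"
    l,t,r,b=[int(round(v)) for v in box]; k=8
    im=p["image"][t:b,l:r]; big=cv2.resize(im,None,fx=k,fy=k,interpolation=cv2.INTER_CUBIC)
    h=cv2.cvtColor(big,cv2.COLOR_RGB2HSV)
    y=((h[...,0]>12)&(h[...,0]<38)&(h[...,1]>90)&(h[...,2]>110)).astype(np.uint8)
    n,lab,st,_=cv2.connectedComponentsWithStats(y)
    y=(np.isin(lab,[i for i in range(1,n) if st[i,4]>150])).astype(np.uint8)
    pts=cv2.findNonZero(y); hull=cv2.convexHull(pts); m=np.zeros_like(y); cv2.fillConvexPoly(m,hull,1)
    M=cv2.moments(m,True); c=np.array([M["m10"],M["m01"]])/M["m00"]
    dark=(m>0)&(cv2.erode(m,np.ones((5,5)))>0)&(h[...,2]<110)
    w=np.argwhere(dark)[:,::-1].astype(float)
    e=lambda q:(np.array(q)+.5)/k-.5+[l,t]
    if len(w)<20: return e(c),None,len(w)
    vx,vy,x0,y0=cv2.fitLine(w.astype(np.float32),cv2.DIST_L2,0,.01,.01).ravel()
    return e(c),(e([x0-20*vx,y0-20*vy]),e([x0+20*vx,y0+20*vy])),len(w)
def tri(obs):
    "obs: list of (p,st,uv) -> least-squares point, residual"
    A=np.zeros((3,3)); b=np.zeros(3); L=[]
    for p,s,uv in obs:
        Rc,c=cam(p,s); d=Rc@np.r_[und(p,uv)[0],1]; d/=np.linalg.norm(d); Q=np.eye(3)-np.outer(d,d); A+=Q; b+=Q@c; L.append((Q,c))
    X=np.linalg.solve(A,b); return X,[float(np.linalg.norm(Q@(X-c))) for Q,c in L]
E
python3 - <<'E'
from h import *
o=pickle.load(open("shots1.pkl","rb"))
B={"r1":[[318,222,351,254],[302,176,337,211],[306,128,340,158]],"r2":[[371,219,406,252],[360,172,400,206],[366,123,399,155]]}
for i in range(3):
    ob=[]
    for n in B:
        p,s=o[n]; c,l,k=head(p,B[n][i]); ob.append((p,s,c)); X=pix2w(p,[c],.051,s)[0]
        if l: 
            q=pix2w(p,list(l),.051,s); d=q[1]-q[0]
        print(i,n,c.round(2),k,X.round(4), l and np.arctan2(d[1],d[0])%np.pi)
    print("tri",tri(ob)[0].round(4),tri(ob)[1])
tiles=[cv2.resize(o[n][0]["image"][a:b,c:d],(400,300),interpolation=cv2.INTER_CUBIC) for n,a,b,c,d in(("g1",125,230,260,400),("g2",125,230,320,460),("r1",165,225,280,360),("r2",165,225,340,420))]
cv2.imwrite("pics/m2.png",np.vstack([np.hstack(tiles[:2]),np.hstack(tiles[2:])])[:,:,::-1])
E
```

```text
0 r1 [334.14 241.71] 595 [0.5375 0.1942 0.051 ] 1.4657212366037864
0 r2 [389.36 238.9 ] 1398 [0.5364 0.1943 0.051 ] 1.1770829072932822
tri [0.5376 0.1921 0.0458] [6.77640917104641e-05, 6.776409171053619e-05]
1 r1 [319.98 193.63] 1444 [0.5256 0.2474 0.051 ] 1.5369707288767007
1 r2 [379.26 190.48] 1577 [0.5259 0.2476 0.051 ] 1.5248305797501613
tri [0.5256 0.2479 0.0525] [0.00012500223236760582, 0.0001250022323675908]
2 r1 [321.34 141.58] 1344 [0.5301 0.2991 0.051 ] 1.4495068194519882
2 r2 [383.26 138.6 ] 1531 [0.5303 0.299  0.051 ] 1.4440606712241109
tri [0.5301 0.2991 0.0521] [2.2571524025628294e-05, 2.2571524025616493e-05]
```

View pics/m2.png

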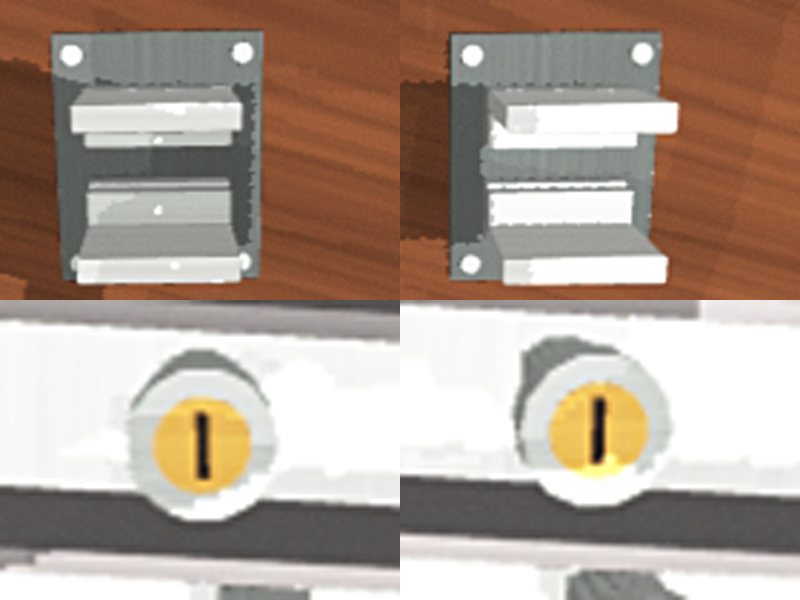

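Middle lock: head centre at (0.5257, 0.2475), top triangulated at z≈0.052 and lock x yaw ≈ −0.04. In the g1 crop, the slot's z=28 edges run horizontally at tile rows ~147 and ~190. Next I grasp the lock along the lane, move it to the mat, and calibrate the wrist camera on it before re-gripping.

```bash
cat >> h.py <<'E'
def descend(bot,z0,zmin,fz=6.,step=.001,vel=.03):
    "guarded straight descent until force along z rises by fz over free air; returns final z, force rise, stopped"
    s=bot.state(); x,y=s["eef_pos"][:2]; f0=np.array(s["contact_force"]); z=z0; log=[]
    bot.move_l([x,y,z],vel=.08); bot.wait(.1); f0=np.array(bot.state()["contact_force"])
    while z>zmin+1e-6:
        z-=step; bot.move_l([x,y,z],vel=vel); s=bot.state(); d=np.array(s["contact_force"])-f0; log.append((round(s["eef_pos"][2],4),d.round(1).tolist()))
        if abs(d[2])>fz: return s["eef_pos"][2],d,True,log
    return s["eef_pos"][2],d,False,log
E
python3 - <<'E'
from h import *
from rig import bot, eyes, models
pr=lambda n:(lambda s:print(n,round(s["clock"],2),np.round(s["eef_pos"],4),np.round(s["contact_force"],1),round(s["opening"],4),round(s["grip_force"],1)))(bot.state())
X=[.5257,.2475]
bot.goto(X+[.13],quat(-.04)); bot.move_l(X+[.053],vel=.12); pr("down")
bot.grip(.02); bot.wait(.2); pr("grip")
bot.move_l(X+[.15],vel=.15); pr("up")
yg=.28
bot.goto([.456,.006,.12],quat(yg)); pr("above mat")
r=descend(bot,.057,.0485,fz=5); print(r[:3],r[3][-4:]); pr("mat")
bot.grip(.06); bot.wait(.2); pr("rel")
print("yaw real",bot.state()["eef_rot"],quat(yg))
E
```

```text
down 7.73 [0.526  0.2477 0.054 ] [ 0.5 -0.2 -0.2] 0.0927 0.0
grip 8.93 [0.5257 0.2475 0.053 ] [-0.8 -0.5 -0.1] 0.0308 30.0
up 9.72 [0.5253 0.2474 0.1489] [ 0.2  1.6 -1.9] 0.031 30.0
above mat 10.72 [0.4563 0.0064 0.1199] [-0.3  1.1 -2. ] 0.0311 30.0
(np.float64(0.050795082912629144), array([-4.08124059, -0.87275489, 11.5113285 ]), True) [(np.float64(0.0529), [-0.1, -0.4, 1.4]), (np.float64(0.0519), [0.3, -1.3, 0.9]), (np.float64(0.051), [-0.4, -0.6, 0.8]), (np.float64(0.0508), [-4.1, -0.9, 11.5])]
mat 13.51 [0.4565 0.0064 0.0508] [-4.2 -0.4  9.7] 0.0311 30.0
rel 14.38 [0.4563 0.0064 0.05  ] [-0.4 -1.  -0.6] 0.0598 0.0
yaw real [-3.23033389e-07  6.01528119e-01  7.98851627e-01  4.85352221e-06] [np.float64(0.0), np.float64(0.6015165631285169), np.float64(0.7988603283941798), np.float64(0.0)]
```

```bash
python3 - <<'E'
from h import *
from rig import bot, eyes, models
out={}
def shot(n):
    bot.wait(.3); s=bot.state(); p=eyes.snapshot("wrist"); out[n]=(p,s); cv2.imwrite(f"pics/{n}.png",p["image"][:,:,::-1]); print(n,s["clock"],np.round(s["eef_pos"],4))
yg=.28; e=np.array([np.cos(yg),np.sin(yg)]); L=np.array([.4563,.0064]); G=np.array([.606,.028])
bot.move_l([.4563,.0064,.13],vel=.2)
bot.goto([*(L-.073*e),.121],quat(yg-np.pi/2)); shot("l3")
bot.goto([*(G-.073*e),.10],quat(yg-np.pi/2)); shot("g3")
bot.move_l([*(G-.073*e),.16],vel=.2); shot("g4")
pickle.dump(out,open("shots2.pkl","wb"))
p,s=out["l3"]; u=w2pix(p,[*L,.049],s)[0]; print(u)
bx=[u[0]-22,u[1]-22,u[0]+22,u[1]+22]
c,l,k=head(p,bx); q=pix2w(p,list(l),.049,s); d=q[1]-q[0]; print(c,k,pix2w(p,[c],.049,s),"keyway yaw",np.arctan2(d[1],d[0])%np.pi,"expect",yg+np.pi/2)
u=w2pix(out["g3"][0],[*G,.028],out["g3"][1])[0]; print(u)
a=p["image"][int(c[1])-25:int(c[1])+25,int(c[0])-40:int(c[0])+40]
b=out["g3"][0]["image"][int(u[1])-60:int(u[1])+60,int(u[0])-60:int(u[0])+60]
cv2.imwrite("pics/m3.png",np.hstack([cv2.resize(b,(600,600),interpolation=cv2.INTER_CUBIC),cv2.copyMakeBorder(cv2.resize(a,(200,125),interpolation=cv2.INTER_CUBIC),0,475,0,0,cv2.BORDER_CONSTANT)])[:,:,::-1])
E
```

```text
l3 16.5833 [ 0.3862 -0.0138  0.121 ]
g3 17.6083 [0.5355 0.0077 0.1007]
g4 18.4083 [0.5356 0.0078 0.1592]
[315.48675379 125.0139962 ]
[315.89999735 125.06004869] 2290 [[0.45635    0.00611144 0.049     ]] keyway yaw 1.863396982361418 expect 1.8507963267948966
[315.27778812 124.55761109]
```

View pics/m3.png

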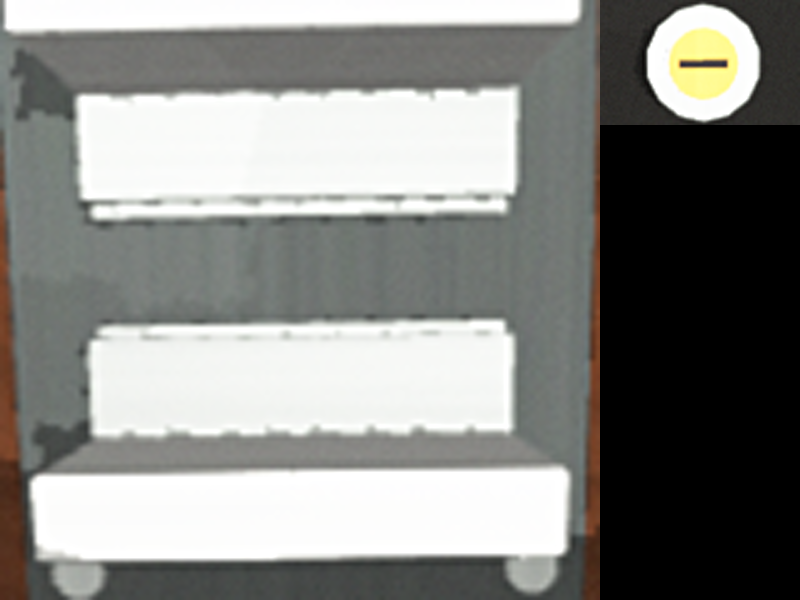

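The gauge crop shows both slot halves clearly. The narrow-slot edges are at tile rows ~217 and ~323, the wide-slot edges at ~198 and ~336. The slot is slightly rotated relative to the tool. The lock on the mat has its keyway horizontal, in line with the slot, and the camera bias is only about 0.3 mm.

```bash
python3 - <<'E'
from h import *
o=pickle.load(open("shots2.pkl","rb")); e=np.array([np.cos(.28),np.sin(.28)]); f=np.array([-e[1],e[0]])
mid={}
for n in("g3","g4"):
    p,s=o[n]; g=cv2.cvtColor(p["image"],cv2.COLOR_RGB2GRAY).astype(float)
    c=w2pix(p,[.606,.028,.018],s)[0]; mid[n]=[]
    h=30 if n=="g3" else 22
    fits=[]
    for sg in(-1,1):
        P=[]
        for u in range(int(c[0])-h,int(c[0])+h):
            v=int(round(c[1]))
            while g[v,u]<190 and abs(v-c[1])<25: v+=sg
            a,b=g[v-sg,u],g[v,u]
            if b>=190: P.append((u,v-sg+sg*(190-a)/(b-a)))
        P=np.array(P); W=pix2w(p,P,.018,s)[:,:2]
        y=W@f; x=W@e
        for _ in range(3):
            k=np.polyfit(y,x,1); r=x-np.polyval(k,y); m=abs(r)<max(2*r.std(),1e-5); y,x=y[m],x[m]
        fits.append(k); pk=np.polyfit(P[:,0],P[:,1],1); mid[n].append(np.array([c[0],np.polyval(pk,c[0])]))
        print(n,sg,len(x),"slope",k[0].round(4),"x@mid",np.polyval(k,np.dot([.606,.028],f)).round(5),"sd",x.std().round(5))
# ends of slot along y from block ends (z=.028): use bright extents in block rows
    vm=mid[n][1][1]+ (12 if n=="g3" else 9)
    row=g[int(vm)-1:int(vm)+2].mean(0); us=np.where(row[int(c[0])-70:int(c[0])+70]>190)[0]+int(c[0])-70
    W=pix2w(p,[[us[0]-.5,vm],[us[-1]+.5,vm]],.028,s)[:,:2]; print("block ends y",W@f,np.diff(W@f))
for i in(0,1): print("tri edge",tri([(*o[n],mid[n][i]) for n in mid])[0].round(4))
E
```

```text
g3 -1 55 slope -0.0118 x@mid 0.60308 sd 0.00015
g3 1 59 slope -0.0146 x@mid 0.58748 sd 0.0002
block ends y [-0.10988912 -0.17007009] [-0.06018096]
g4 -1 40 slope -0.0231 x@mid 0.60314 sd 0.00028
g4 1 39 slope -0.0098 x@mid 0.58722 sd 0.00012
block ends y [-0.11023296 -0.17013728] [-0.05990431]
tri edge [0.6192 0.0318 0.0043]
tri edge [0.6032 0.0272 0.0106]
```

```bash
cat >> h.py <<'E'
def exact(bot,pos,vel=.08,n=2):
    "straight move, then trim the steady error"
    pos=np.array(pos,float); cmd=pos.copy()
    bot.move_l(cmd,vel=vel); bot.wait(.2)
    for _ in range(n):
        cmd=cmd+pos-np.array(bot.state()["eef_pos"]); bot.move_l(cmd,vel=vel); bot.wait(.2)
    return cmd
E
python3 - <<'E'
from h import *
from rig import bot, eyes, models
pr=lambda n:(lambda s:print(n,round(s["clock"],2),np.round(s["eef_pos"],4),np.round(s["contact_force"],1),np.round(s["wrist_torque"],2),round(s["opening"],4),round(s["grip_force"],1)))(bot.state())
e=np.array([np.cos(.28),np.sin(.28)]); f=np.array([-e[1],e[0]])
L=[.4563,.00625]; C=.59523*e-.1400*f; print("C",C)
bot.goto(L+[.13],quat(.28-np.pi/2)); exact(bot,L+[.051],vel=.12,n=1); pr("at lock")
bot.grip(.02); bot.wait(.2); pr("grip")
bot.move_l(L+[.15],vel=.15)
bot.goto([*C,.15],quat(.282-np.pi/2)); cmd=exact(bot,[*C,.150],n=2); pr("above"); print(cmd)
# descent with trimmed command in xy
x,y=cmd[:2]; dz=cmd[2]-.150
bot.move_l([x,y,.082+dz],vel=.1); bot.wait(.3); pr("pre"); f0=np.array(bot.state()["contact_force"]); z=.082+dz
while z>.053+dz:
    z-=.001; bot.move_l([x,y,z],vel=.03); s=bot.state(); d=np.array(s["contact_force"])-f0; print(round(z-dz,3),np.round(s["eef_pos"],4),d.round(1))
    if d[2]>5: break
bot.wait(.1); pr("end"); print(cmd.tolist())
E
```

```text
C [0.61073882 0.02994741]
at lock 20.35 [0.4559 0.0063 0.0503] [0.6 0.2 0.2] [ 0.02 -0.03  0.04] 0.0602 0.0
grip 21.12 [0.4559 0.0063 0.0502] [-0.2  0.7 -0.2] [ 0.09 -0.    0.06] 0.0312 30.0
above 23.96 [0.6108 0.0299 0.15  ] [-0.   0.3 -0.9] [ 0.04  0.02 -0.04] 0.0309 30.0
[0.61075926 0.02992606 0.15004786]
pre 25.09 [0.6109 0.0299 0.0825] [-0.5 -0.1 -1.8] [-0.    0.01 -0.01] 0.0309 30.0
0.081 [0.6107 0.03   0.081 ] [ 0.4 -0.   1.2]
0.08 [0.6107 0.0299 0.0799] [1.2 0.3 0.4]
0.079 [0.6107 0.0299 0.0789] [ 0.8  0.1 -0.1]
0.078 [0.6107 0.0299 0.078 ] [ 0.4  0.2 -0. ]
0.077 [0.6107 0.0299 0.077 ] [-0.1  0.1  0. ]
0.076 [0.6107 0.0299 0.076 ] [-1.  -0.4  0.5]
0.075 [0.6107 0.0299 0.075 ] [0.8 0.2 0.8]
0.074 [0.6107 0.0299 0.074 ] [0.3 0.7 0.9]
0.073 [0.6107 0.0299 0.0729] [ 0.1 -0.6 -0.2]
0.072 [0.6107 0.0299 0.072 ] [0.9 0.8 1.1]
0.071 [0.6107 0.0299 0.0709] [ 0.7 -0.  -0.3]
0.07 [0.6107 0.0299 0.07  ] [1.2 0.1 1. ]
0.069 [0.6107 0.0299 0.069 ] [ 0.3 -0.5  0.5]
0.068 [0.6107 0.0299 0.068 ] [ 0.8  0.5 -0.5]
0.067 [0.6107 0.0299 0.067 ] [0.5 0.8 0.4]
0.066 [0.6107 0.0299 0.066 ] [ 0.2 -0.1  0.2]
0.065 [0.6109 0.0299 0.0652] [ 0.1 -0.3  1.3]
0.064 [0.6111 0.0299 0.0649] [-1.1 -0.1  8.3]
end 29.69 [0.6111 0.03   0.0648] [-3.5  0.1  7. ] [0.01 0.36 0.  ] 0.0312 30.0
[0.6107592621420193, 0.029926059856387466, 0.15004786338845516]
```

Contact came at TCP z 0.065, so the foot is at z≈0.018, on the step. An undersize barrel could catch there if off-centre by more than 1.1 mm, and the grip was about 0.4 mm off. I'll re-centre, press again lightly, and check the sideways play.

```bash
python3 - <<'E'
from h import *
from rig import bot, eyes, models
ex=np.array([np.cos(.294),np.sin(.294),0]); c=np.array([0.61076,0.02993,0])
Z=lambda z:np.array([0,0,z])
def at(off,z,vel=.03): bot.move_l(c+off*ex+Z(z),vel=vel)
at(0,.068); bot.wait(.3); f0=np.array(bot.state()["contact_force"])
play={}
for sg in(-1,1):
    o=0
    while abs(o)<.0025:
        o+=sg*.0003; at(o,.068,vel=.02); bot.wait(.05); s=bot.state(); F=(np.array(s["contact_force"])-f0)@ex
        if -sg*F>4: break
    play[sg]=(np.array(s["eef_pos"])-c)@ex; print(sg,"cmd",round(o,4),"actual",play[sg].round(5),"F",F.round(1)); at(0,.068,vel=.02)
m=(play[1]+play[-1])/2; print("mid",m)
at(m,.068,vel=.02); bot.wait(.2); f0=np.array(bot.state()["contact_force"]); z=.067
while z>.0535:
    z-=.001; at(m,z,vel=.02); s=bot.state(); d=np.array(s["contact_force"])-f0
    if d[2]>5: break
bot.wait(.3); s=bot.state(); print(round(z,3),np.round(s["eef_pos"],4),d.round(1),s["contact_force"],s["clock"])
p=eyes.snapshot("scene"); cv2.imwrite("pics/s5.png",p["image"][:,:,::-1])
E
```

```text
-1 cmd -0.0021 actual -0.00194 F 4.3
1 cmd 0.0015 actual 0.00146 F -4.6
mid -0.00023863771350232958
0.064 [0.6109 0.0299 0.0649] [-0.8 -0.2  8.4] [-1.65952778 -0.63233369  7.27039923] 35.8833
```

The re-centred press (offset −0.24 mm) stopped at the same height, foot z≈0.018. The measured play, about 3.4 mm in total with compliance, is well under the 5.8 mm an undersize lock would allow, so the lock is good. It goes into the tray.

```bash
python3 - <<'E'
from h import *
from rig import bot, eyes, models
pr=lambda n:(lambda s:print(n,round(s["clock"],2),np.round(s["eef_pos"],4),np.round(s["contact_force"],1),round(s["opening"],4),round(s["grip_force"],1)))(bot.state())
x,y=bot.state()["eef_pos"][:2]
bot.move_l([x,y,.16],vel=.12); pr("up")
bot.goto([.445,-.179,.13],quat(.28-np.pi/2)); bot.wait(.1); pr("above tray")
r=descend(bot,.060,.050,fz=4); print(r[:3],r[3][-3:])
bot.wait(.2); pr("down"); bot.grip(.06); bot.wait(.2); pr("rel")
x,y=bot.state()["eef_pos"][:2]; bot.move_l([x,y,.16],vel=.15); 
bot.move_l([x-.06,y-.02,.17],vel=.2); bot.wait(.3); s=bot.state(); p=eyes.snapshot("wrist"); u=w2pix(p,[x,y,.05],s)[0]; print(u)
print([(np.round(d["box"]).tolist(),d["p"]) for d in models.find_in(p,"lock_1")[:3]])
cv2.imwrite("pics/tray.png",cv2.resize(p["image"][:,:,::-1],(800,500)))
T=eyes.snapshot("top"); cv2.imwrite("pics/top9.png",cv2.resize(T["image"][90:300,220:450,::-1],None,fx=2.85,fy=2.85,interpolation=cv2.INTER_CUBIC)); print(bot.state()["clock"])
E
```

```text
up 36.88 [0.6106 0.0299 0.159 ] [-0.2 -0.2 -0.8] 0.0314 30.0
above tray 38.02 [ 0.4458 -0.1784  0.1301] [ 0.5 -0.  -1.5] 0.0307 30.0
(np.float64(0.05310705972828708), array([-1.72925176,  3.09215568, 13.36253007]), True) [(np.float64(0.0539), [0.8, 0.4, -0.8]), (np.float64(0.0532), [0.9, 0.3, 2.1]), (np.float64(0.0531), [-1.7, 3.1, 13.4])]
down 41.35 [ 0.4463 -0.1784  0.0531] [-3.   3.4 11.8] 0.031 30.0
rel 42.23 [ 0.4458 -0.1784  0.052 ] [ 0.8  0.5 -0.6] 0.0598 0.0
[312.97886576 136.80457108]
[([292.0, 118.0, 334.0, 155.0], 0.58)]
44.0083
```

View pics/tray.png

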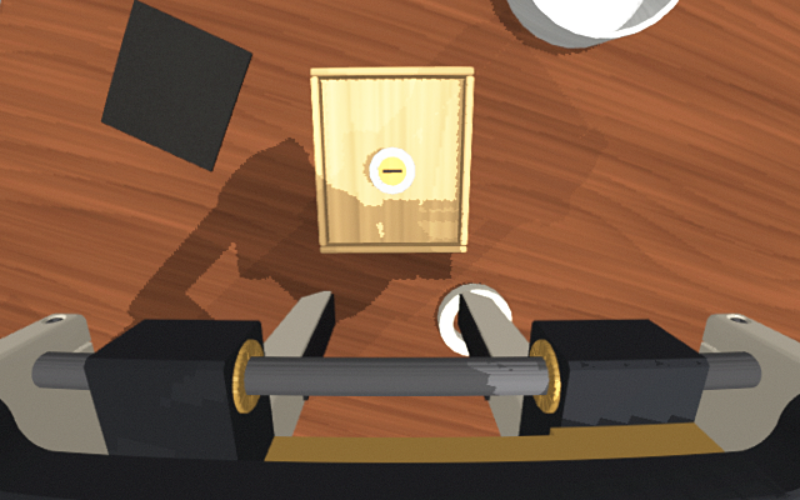

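View pics/top9.png

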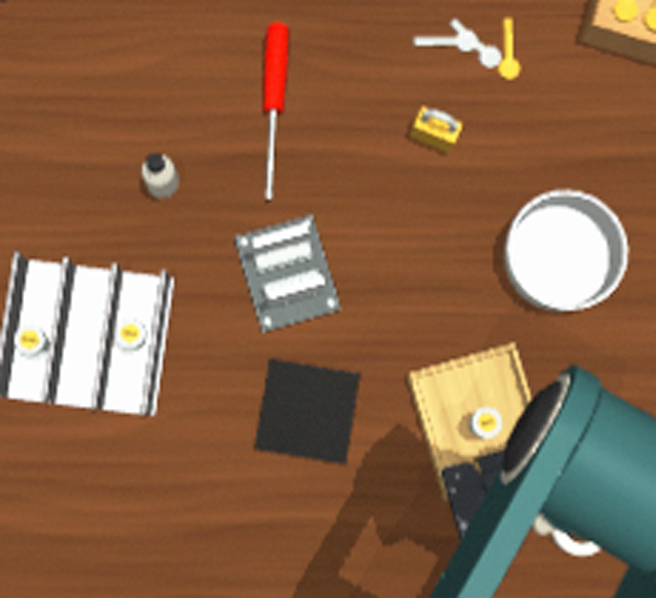

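The wrist view shows the lock standing upright mid-tray, with its head at (392,171). The top view shows the other two locks and everything else where they were.

```bash
python3 -c "
from rig import bot
print(bot.state()['contact_force']); print(bot.sign_off())"
```

```text
[-0.16423039  0.27038768  0.00795297]
the job is handed in; nothing more can be done
None
```

The middle-lane lock entered the wide slot and stopped on the step (foot at about z = 18 mm), so it is good; it stands upright in the wooden tray and the job is handed in at about 44 s.

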